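# Set the rack status tags

## Task

On the sample board, each tube rack has a flip tag in front of it. Gently push tags over with a fingertip, without pinching them, until the tag of every completely full rack leans towards its rack (round-disc face up) and the tag of any rack that still has empty holes leans away from its rack, to the robot's side (two-bar face up). Some tags may already be right; do not pick up or shift the racks or the other things around the board.

Things in the scene. Friction and masses are not known exactly. Their poses are not given: they have to be found in the camera images.
- board: low grey tray fixed on the black bench, 270 x 450 mm, 10 mm thick, turned up to 0.2 rad. Origin at bench height under the middle of the row of tags; x from the robot's side (tags) to the racks, y along the row, z up; the tray spans x = -80 to +190 mm. Four lanes at y = -157.5, -52.5, 52.5, 157.5 mm, each with one tag stand at x = 0 and one tube rack at x about 140 mm.
- stand_a: fixed aluminium hinge stand of tag A, 50 (x) x 74 (y) mm, cheeks 34 mm high beside the tag, in one of the four lanes (which lane varies). Origin on the tray's top (10 mm above the bench), straight below the hinge line, which lies 22 mm above it along the stand's y. x points to the rack of the same lane, parallel to the board's x.
- tag_a (a joint): hinge of tag A (rad). 0: rests leaning to the robot's side, away from its rack, 45 degrees above level, two-bar face up (not full). 1.57: rests leaning to its rack, 45 degrees above level, round-disc face up (full). At 0.785 it stands upright. It turns freely (well under 1 N) and once past upright falls by its own weight to the rest on that side within about half a second.
- tag_a_edge (a point): middle of the free edge of tag A, a white leaf 50 mm wide, 62 mm from hinge to free edge, 4 mm thick, 25 g, smooth slippery plastic. At rest the edge is 76 mm above the bench and 44 mm to one side of the hinge line; when upright, 94 mm above the bench.
- stand_b: fixed aluminium hinge stand of tag B, 50 (x) x 74 (y) mm, cheeks 34 mm high beside the tag, in one of the four lanes (which lane varies). Origin on the tray's top (10 mm above the bench), straight below the hinge line, which lies 22 mm above it along the stand's y. x points to the rack of the same lane, parallel to the board's x.
- tag_b (a joint): hinge of tag B (rad). 0: rests leaning to the robot's side, away from its rack, 45 degrees above level, two-bar face up (not full). 1.57: rests leaning to its rack, 45 degrees above level, round-disc face up (full). At 0.785 it stands upright. It turns freely (well under 1 N) and once past upright falls by its own weight to the rest on that side within about half a second.
- tag_b_edge (a point): middle of the free edge of tag B, a white leaf 50 mm wide, 62 mm from hinge to free edge, 4 mm thick, 25 g, smooth slippery plastic. At rest the edge is 76 mm above the bench and 44 mm to one side of the hinge line; when upright, 94 mm above the bench.
- stand_c: fixed aluminium hinge stand of tag C, 50 (x) x 74 (y) mm, cheeks 34 mm high beside the tag, in one of the four lanes (which lane varies). Origin on the tray's top (10 mm above the bench), straight below the hinge line, which lies 22 mm above it along the stand's y. x points to the rack of the same lane, parallel to the board's x.
- tag_c (a joint): hinge of tag C (rad). 0: rests leaning to the robot's side, away from its rack, 45 degrees above level, two-bar face up (not full). 1.57: rests leaning to its rack, 45 degrees above level, round-disc face up (full). At 0.785 it stands upright. It turns freely (well under 1 N) and once past upright falls by its own weight to the rest on that side within about half a second.
- tag_c_edge (a point): middle of the free edge of tag C, a white leaf 50 mm wide, 62 mm from hinge to free edge, 4 mm thick, 25 g, smooth slippery plastic. At rest the edge is 76 mm above the bench and 44 mm to one side of the hinge line; when upright, 94 mm above the bench.
- stand_d: fixed aluminium hinge stand of tag D, 50 (x) x 74 (y) mm, cheeks 34 mm high beside the tag, in one of the four lanes (which lane varies). Origin on the tray's top (10 mm above the bench), straight below the hinge line, which lies 22 mm above it along the stand's y. x points to the rack of the same lane, parallel to the board's x.
- tag_d (a joint): hinge of tag D (rad). 0: rests leaning to the robot's side, away from its rack, 45 degrees above level, two-bar face up (not full). 1.57: rests leaning to its rack, 45 degrees above level, round-disc face up (full). At 0.785 it stands upright. It turns freely (well under 1 N) and once past upright falls by its own weight to the rest on that side within about half a second.
- tag_d_edge (a point): middle of the free edge of tag D, a white leaf 50 mm wide, 62 mm from hinge to free edge, 4 mm thick, 25 g, smooth slippery plastic. At rest the edge is 76 mm above the bench and 44 mm to one side of the hinge line; when upright, 94 mm above the bench.
- rack_full_1: loose white tube rack, 55 (x) x 78 (y) x 34 mm high, two rows of four holes, on the tray behind one tag (lane varies): FULL: all eight holes hold amber tubes with grey caps, cap tops 58 mm above its underside; 220 g. Origin at the centre of its underside, x away from its tag, about 140 mm from the hinge (about 65 mm clear of the edge of a tag leaning to it). It belongs to the tag whose stand has nearly the same y along the board.
- rack_full_2: loose white tube rack, 55 (x) x 78 (y) x 34 mm high, two rows of four holes, on the tray behind one tag (lane varies): FULL: like the other full racks, eight capped tubes, 58 mm high; 220 g. Origin at the centre of its underside, x away from its tag, about 140 mm from the hinge (about 65 mm clear of the edge of a tag leaning to it). It belongs to the tag whose stand has nearly the same y along the board.
- rack_full_3: loose white tube rack, 55 (x) x 78 (y) x 34 mm high, two rows of four holes, on the tray behind one tag (lane varies): FULL: like the other full racks, eight capped tubes, 58 mm high; 220 g. Origin at the centre of its underside, x away from its tag, about 140 mm from the hinge (about 65 mm clear of the edge of a tag leaning to it). It belongs to the tag whose stand has nearly the same y along the board.
- rack_part: loose white tube rack, 55 (x) x 78 (y) x 34 mm high, two rows of four holes, on the tray behind one tag (lane varies): NOT full: only four tubes (58 mm high) and four empty holes; 160 g. Origin at the centre of its underside, x away from its tag, about 140 mm from the hinge (about 65 mm clear of the edge of a tag leaning to it). It belongs to the tag whose stand has nearly the same y along the board.
- wash_bottle: bystander: white round bottle, 60 mm across, 150 mm high, beyond the +y end of the board. Origin at the centre of its underside.
- sample_cup_1: bystander: clear cup, 60 mm across, 45 mm high, beyond the -y end of the board. Origin at the centre of its underside.
- sample_cup_2: bystander: clear cup, 60 mm across, 45 mm high, beyond the -y end of the board. Origin at the centre of its underside.
Not all that is in view belongs to the job. Leave any blue look-alike of the rack_full_2 alone. Leave any pink or turquoise look-alike of the rack_part alone.

How it is judged:
By the outcome, as a careful person would: the job done as asked, in the order asked, and still so for the second after the job is handed in, with the robot touching nothing.
It also fails if it takes over 56 s, if anything falls off the work surface, if the arm or the gripper's body presses on something with over 40 N, if the wrist force passes 120 N, or if a joint passes its speed limit or range.

## Robot

A 6-joint arm with a two-finger parallel gripper is mounted at the origin on the work surface. World frame = base frame: x ahead of the robot, y to its left, z up, the work surface at z = 0. Lengths are in m, angles in rad, forces in N, time in s.
With the tool pointing down it reaches from about 0.325 to 0.925 m from the base axis. Payload 3.1 kg.
Tool frame: the origin (TCP) lies at the very end of the fingers, on their centre line; the grasp point (between the pads) lies 19 mm behind it (bot.grasp_offset is the distance from the TCP to the grasp point, in m); z points along the fingers, y is the direction in which the jaws open and shut (so a half turn about z gives the same grasp; the last joint's range is limited). The gripper opens to 85 mm and grips with 20 to 120 N. Pads are 22 mm wide; open, the fingers measure 114 mm over their backs; the gripper's body (76 mm by 85 mm) begins 54 mm behind the grasp point. The pads swing forward as they close: fully open they stand 13 mm farther back than shut.
Start: joints at [-1.326, 0.217, 1.613, -0, 1.311, -0.112], TCP at [0.218, -0.586, 0.231] pointing down, gripper open.
Joint ranges: [-2.75, 2.75], [-0.78, 2.1], [0.31, 2.55], [-1.13, 4.27], [0.13, 2.63], [-2.58, 2.58]. Speed limits (rad/s): [2.79, 2.79, 3.14, 3.14, 3.14, 3.14].

## Interface

Orientations are given as a unit quaternion [w, x, y, z].
In Python, from rig import bot, cams gives the robot as it stands.
- The arm moves only by the shell command python3 -m handwheel 'ROWS' [FORCE]. ROWS is JSON, a list of rows, each an object of numbers: "gripper": the finger opening in mm, from 0 to 85.4; "dx", "dy", "dz": the shift along the tool's x, y, z in mm; "rx", "ry", "rz": the turn, a rotation vector about the tool's x, y, z in rad. A call has 1 to 8 rows; each row is the pose to reach, as a shift and turn from the pose commanded when the call began, along the tool's axes at that moment; what a row does not reach only later rows make up. A row lasts 1/10 s, in which the tool goes at most 50 mm and 8.59 degrees, less where a joint would pass 70% of its speed; a pose out of reach is approached as far as the arm can. A call with a gripper value outside its range is refused whole. The fingers move at their own pace and stop on an object; FORCE is the grip in N (left out, the last holds). Time passes only in rows, so rows that repeat a pose let the fingers close. It gives the time, the measured TCP pose, the force and the opening at its end, in the units of the state.
- bot.get_obs(): the state, without advancing time (a new reading comes with each control period).
- cams.capture(name): name is "scene" or "top" or "wrist"; returns a dict with "pixels" (400x640x3 uint8, red, green, blue), "intrinsics" (3x3 intrinsics, pixels), "T" (4x4, takes a point from camera to world coordinates). Camera axes: x right, y up, looking along -z (the intrinsics and any distortion apply to the point x, -y, -z); pixel columns grow to the right and rows downward; lengths in m; the calibration is good to about 2 mm. A picture is of the moment at which its call begins. There is no depth.
- bot.job_done(): hands the job in, once; it reports no verdict.
The state is a dict: "time": time; "qpos": joint angles; "dq": joint speeds; "effort": joint torques, N m; "ee_pos": TCP position; "tcp_rot": TCP orientation; "ft_force": force on the tool from outside, world axes, zero at the start; "moment": the same for the moment, N m; "gripper_width": finger opening in m.
Only numpy, scipy, OpenCV 4.12 (cv2) and the standard library are available. Lean on these libraries where they do the work, as an engineer would, in place of code of your own. Each camera call takes 0.05 s, during which the arm holds its last target.

## Working session

There is one attempt and no reset: what is moved stays moved. The work goes in short steps, Python scripts to look and compute and a shell command to move; the robot and the scene stay as the last step left them, time stands still between calls to the robot, and variables do not carry over. Pictures are saved under pics/ and viewed, and the job is handed in when it is done.

```bash
ls; mkdir -p pics; python3 - <<'E'
from rig import bot,cams
import cv2,numpy as np
for n in ["scene","top"]:
    c=cams.capture(n); cv2.imwrite(f"pics/{n}0.png",c["pixels"][:,:,::-1]); print(n,np.round(c["intrinsics"],1).tolist(),np.round(c["T"],3).tolist(),[k for k in c])
o=bot.get_obs();print(o)
E
```

```text
pics
scene [[426.6, 0.0, 314.3], [0.0, 426.6, 191.0], [0.0, 0.0, 1.0]] [[0.442, -0.614, 0.654, 1.143], [0.897, 0.319, -0.307, -0.257], [-0.02, 0.722, 0.692, 0.669], [0.0, 0.0, 0.0, 1.0]] ['pixels', 'intrinsics', 'T']
top [[507.7, 0.0, 319.7], [0.0, 507.7, 198.4], [0.0, 0.0, 1.0]] [[0.012, 0.997, -0.073, 0.464], [-1.0, 0.012, -0.002, 0.012], [-0.001, 0.073, 0.997, 1.29], [0.0, 0.0, 0.0, 1.0]] ['pixels', 'intrinsics', 'T']
{'time': 0.1, 'qpos': array([-1.32619470e+00,  2.17704711e-01,  1.61480764e+00,  1.69143540e-05,
        1.31132080e+00, -1.12230565e-01]), 'dq': array([ 0.00057884, -0.00251979, -0.00356444,  0.00151392,  0.00131742,
        0.00012362]), 'effort': array([-2.92321274e-04, -3.98072648e+01, -3.04969919e+01, -1.55037815e-04,
        4.21492732e-03, -5.22216084e-06]), 'ee_pos': array([ 0.21814087, -0.5848899 ,  0.230065  ]), 'tcp_rot': array([-1.11833587e-03,  9.84125794e-01,  1.77468777e-01, -6.59363540e-05]), 'ft_force': array([-0.80736699,  0.30565502, -0.4130065 ]), 'moment': array([-0.04256867, -0.00998426, -0.01180141]), 'gripper_width': 0.08525175456470066}
```

View pics/scene0.png

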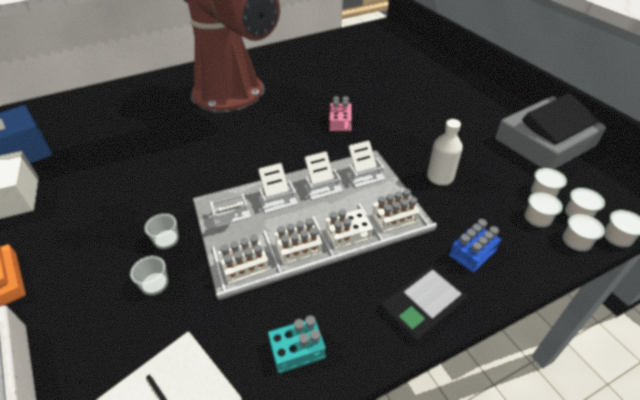

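View pics/top0.png

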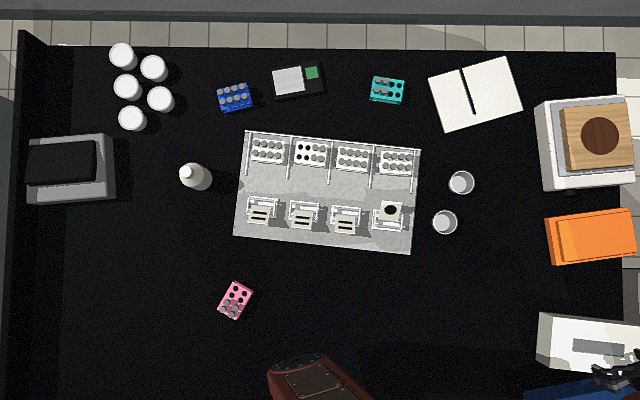

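```bash
cat > h.py <<'E'
import numpy as np,cv2
def ray(c,u,v,z):
    K=c["intrinsics"];T=c["T"];d=np.array([(u-K[0,2])/K[0,0],-(v-K[1,2])/K[1,1],-1]);d=T[:3,:3]@d;o=T[:3,3]
    return o+d*(z-o[2])/d[2]
def proj(c,p):
    K=c["intrinsics"];T=c["T"];q=T[:3,:3].T@(np.array(p)-T[:3,3]);return K[0,0]*q[0]/-q[2]+K[0,2],K[1,2]-K[1,1]*q[1]/-q[2]
E
python3 - <<'E'
from rig import cams
from h import *
c=cams.capture("top");im=c["pixels"]
g=cv2.cvtColor(im,cv2.COLOR_RGB2GRAY)
m=(g>70).astype(np.uint8)
m=cv2.morphologyEx(m,cv2.MORPH_OPEN,np.ones((5,5)))
n,l,s,ce=cv2.connectedComponentsWithStats(m)
k=l[225,360];print(s[k]);cs,_=cv2.findContours((l==k).astype(np.uint8),0,2)
h=cv2.convexHull(cs[0]);box=cv2.boxPoints(cv2.minAreaRect(h));print(box)
W=np.array([ray(c,*p,0.01)[:2] for p in box]);print(W.round(4))
print([np.linalg.norm(W[i]-W[i-1]).round(4) for i in range(4)])
cv2.imwrite("pics/crop1.png",cv2.resize(im[120:265,225:430,::-1],None,fx=3.8,fy=3.8,interpolation=cv2.INTER_CUBIC))
ctr=W.mean(0); e=None
for i in range(4):
    d=W[i]-W[i-1]
    if .23<np.linalg.norm(d)<.3: e=d*np.sign(d[0]); e/=np.linalg.norm(e)
th=np.arctan2(e[1],e[0]);o=ctr-0.055*e;print("th",th,"origin",o)
y=np.array([-e[1],e[0]])
for yy in(.1575,.0525,-.0525,-.1575):
    P=o+yy*y
    E_=P-.044*e
    print(yy,P.round(4),"edge",E_.round(4),np.round(proj(c,[*E_,.076]),1),np.round(proj(c,[*(P+.14*e),.068]),1))
E
```

```text
[  233   131   188   124 18349]
[[232.00458 235.02121]
 [243.7055  128.98132]
 [421.85364 148.63904]
 [410.1527  254.67892]]
[[ 0.4622  0.2339]
 [ 0.7326  0.2107]
 [ 0.6872 -0.2439]
 [ 0.4185 -0.2139]]
[np.float64(0.4499), np.float64(0.2713), np.float64(0.4568), np.float64(0.2705)]
th -0.11122027135392146 origin [0.52047013 0.00280258]
0.1575 [0.538  0.1593] edge [0.4942 0.1642] [256.7 221.9] [267.1 146.8]
0.0525 [0.5263 0.055 ] edge [0.4826 0.0599] [300.3 227.3] [309.9 152.1]
-0.0525 [ 0.5146 -0.0494] edge [ 0.4709 -0.0445] [344.  232.8] [352.9 157.4]
-0.1575 [ 0.503  -0.1537] edge [ 0.4593 -0.1488] [387.7 238.2] [395.9 162.6]
```

```bash
python3 - <<'E'
import cv2
im=cv2.imread("pics/scene0.png");cv2.imwrite("pics/crop2.png",cv2.resize(im[135:300,185:440],None,fx=3.1,fy=3.1,interpolation=cv2.INTER_CUBIC))
E
```

```text
(no output)
```

View pics/crop1.png

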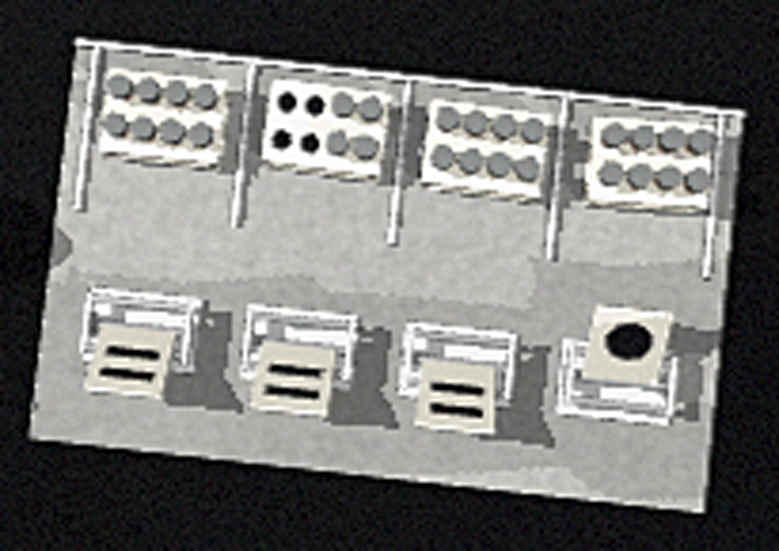

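View pics/crop2.png

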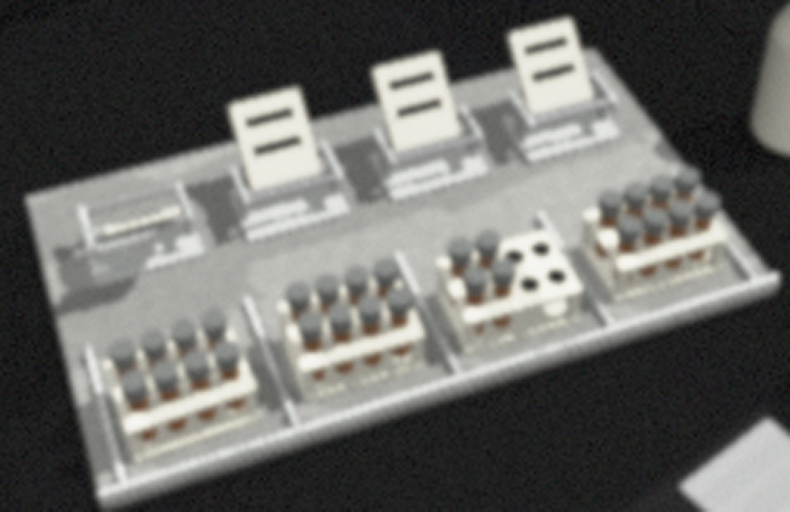

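The top crop (lane order from left, +y) shows racks 1, 3 and 4 fully capped, and rack 2 at crop (325,125) with four black holes. The blue, teal and pink look-alikes are off the board. Tags 1–3 show two bars and tag 4 shows the disc. So the tags to flip are lane 1 (top px 257,222) and lane 3 (top px 344,233). The oblique crop agrees.

The plan is to keep the fingers closed, approach on the robot side and push along board +x. The first target is lane 3's pre-push point, about (0.430,-0.040).

```bash
python3 -m handwheel '[{"gripper":0,"dx":30,"dy":-34,"rz":0.06},{"gripper":0,"dx":60,"dy":-68,"rz":0.12},{"gripper":0,"dx":90,"dy":-101,"rz":0.18},{"gripper":0,"dx":120,"dy":-135,"rz":0.24},{"gripper":0,"dx":150,"dy":-168,"rz":0.3},{"gripper":0,"dx":180,"dy":-202,"rz":0.36},{"gripper":0,"dx":210,"dy":-236,"rz":0.42},{"gripper":0,"dx":240,"dy":-269,"rz":0.468}]' 30
cat > to.py <<'E'
import sys
from rig import bot
from h import *
from scipy.spatial.transform import Rotation as R
th=-.1112;o=np.array([.5205,.0028]);e=np.array([np.cos(th),np.sin(th)]);y=np.array([-e[1],e[0]])
ob=bot.get_obs();w,a,b,c=ob["tcp_rot"];Rm=R.from_quat([a,b,c,w]).as_matrix()
bx,by,z=map(float,sys.argv[1:4])
t=np.array([*(o+bx*e+by*y),z]);d=Rm.T@(t-ob["ee_pos"])*1000
yaw=np.arctan2(Rm[1,0],Rm[0,0]);r=ob["ee_pos"][:2]-o
print("t",ob["time"],"shift mm",d.round(1),"rz",round(yaw-th,3),"board xy",(r@e).round(4),(r@y).round(4),"z",ob["ee_pos"][2].round(4),"ft",ob["ft_force"].round(2),"grip",ob["gripper_width"])
E
python3 to.py -.085 -.0525 .15
```

```text
t 0.15 shift mm [ 389.  -436.5   81.2] rz 0.468 board xy -0.2353 -0.6177 z 0.2302 ft [ 0.35  0.13 -0.18] grip 0.08555961947683736$[0]: bad value
```

The call was refused, possibly because every key is required. I'll retry with all keys.

```bash
python3 -m handwheel '[{"gripper":0,"dx":30,"dy":-34,"dz":0,"rx":0,"ry":0,"rz":0.06},{"gripper":0,"dx":60,"dy":-68,"dz":0,"rx":0,"ry":0,"rz":0.12},{"gripper":0,"dx":90,"dy":-101,"dz":0,"rx":0,"ry":0,"rz":0.18},{"gripper":0,"dx":120,"dy":-135,"dz":0,"rx":0,"ry":0,"rz":0.24},{"gripper":0,"dx":150,"dy":-168,"dz":0,"rx":0,"ry":0,"rz":0.3},{"gripper":0,"dx":180,"dy":-202,"dz":0,"rx":0,"ry":0,"rz":0.36},{"gripper":0,"dx":210,"dy":-236,"dz":0,"rx":0,"ry":0,"rz":0.42},{"gripper":0,"dx":240,"dy":-269,"dz":0,"rx":0,"ry":0,"rz":0.468}]' 30
python3 to.py -.085 -.0525 .15
```

```text
time: 0.95
ee_pos: [0.3493, -0.2478, 0.2311]
tcp_rot: [-0.0, 0.998, -0.057, 0.0]
ft_force: [1.1, -0.1, -0.1]
gripper_width: 0.0001
t 0.95 shift mm [  56.7 -215.7   81.1] rz -0.003 board xy -0.1423 -0.2681 z 0.2311 ft [ 1.06 -0.13 -0.05] grip 6.656716607207652e-05
```

```bash
python3 -m handwheel '[{"gripper":0,"dx":10,"dy":-40,"dz":10,"rx":0,"ry":0,"rz":0},{"gripper":0,"dx":20,"dy":-80,"dz":25,"rx":0,"ry":0,"rz":0},{"gripper":0,"dx":35,"dy":-120,"dz":40,"rx":0,"ry":0,"rz":0},{"gripper":0,"dx":45,"dy":-160,"dz":55,"rx":0,"ry":0,"rz":0},{"gripper":0,"dx":55,"dy":-195,"dz":70,"rx":0,"ry":0,"rz":0},{"gripper":0,"dx":57,"dy":-216,"dz":81,"rx":0,"ry":0,"rz":0},{"gripper":0,"dx":57,"dy":-216,"dz":81,"rx":0,"ry":0,"rz":0}]'
python3 to.py -.085 -.0525 .062
python3 - <<'E'
from rig import cams
import cv2
for n in("top","scene"):
    c=cams.capture(n);i=c["pixels"][:,:,::-1];i=i[120:300,200:440] if n=="top" else i[60:300,150:470]
    cv2.imwrite(f"pics/{n}1.png",cv2.resize(i,None,fx=2.4,fy=2.4,interpolation=cv2.INTER_CUBIC))
E
```

```text
time: 1.65
ee_pos: [0.4282, -0.0388, 0.1482]
tcp_rot: [-0.001, 0.999, -0.053, -0.002]
ft_force: [-1.3, -0.2, 0.2]
gripper_width: 0.0001
t 1.65 shift mm [ 2.5  1.1 86.1] rz 0.004 board xy -0.0871 -0.0515 z 0.1482 ft [-1.26 -0.19  0.16] grip 5.445059483187195e-05
```

View pics/scene1.png

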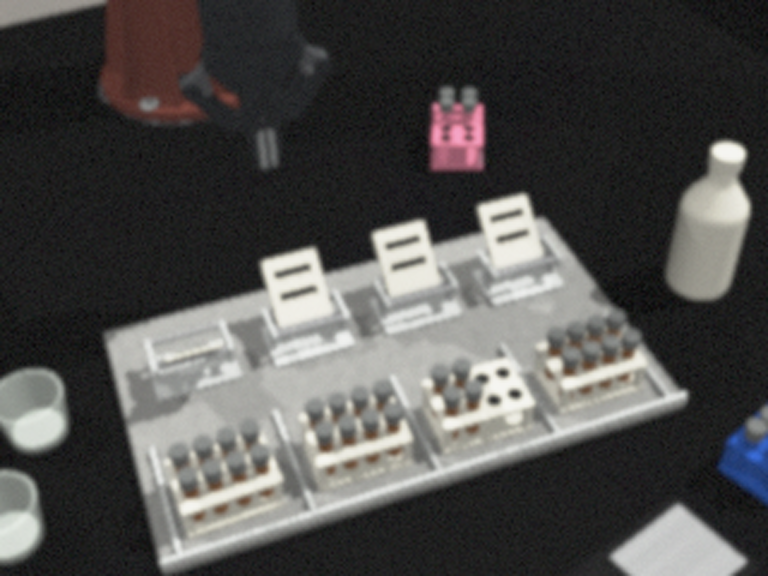

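View pics/top1.png

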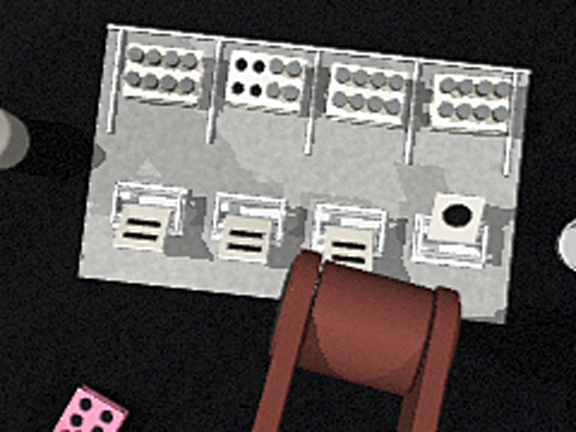

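The closed fingertips (scene crop 268,150) are in line behind the lane 3 tag and clear of it, so I'll descend and then push slowly.

```bash
python3 -m handwheel '[{"gripper":0,"dx":0,"dy":0,"dz":30,"rx":0,"ry":0,"rz":0},{"gripper":0,"dx":0,"dy":0,"dz":60,"rx":0,"ry":0,"rz":0},{"gripper":0,"dx":0,"dy":0,"dz":86,"rx":0,"ry":0,"rz":0},{"gripper":0,"dx":0,"dy":0,"dz":86,"rx":0,"ry":0,"rz":0}]'
python3 to.py 0 -.0525 .062
python3 -m handwheel '[{"gripper":0,"dx":8,"dy":0,"dz":0,"rx":0,"ry":0,"rz":0},{"gripper":0,"dx":16,"dy":0,"dz":0,"rx":0,"ry":0,"rz":0},{"gripper":0,"dx":24,"dy":0,"dz":0,"rx":0,"ry":0,"rz":0},{"gripper":0,"dx":32,"dy":0,"dz":0,"rx":0,"ry":0,"rz":0},{"gripper":0,"dx":40,"dy":0,"dz":0,"rx":0,"ry":0,"rz":0},{"gripper":0,"dx":48,"dy":0,"dz":0,"rx":0,"ry":0,"rz":0},{"gripper":0,"dx":54,"dy":0,"dz":0,"rx":0,"ry":0,"rz":0},{"gripper":0,"dx":60,"dy":0,"dz":0,"rx":0,"ry":0,"rz":0}]'
python3 to.py 0 -.0525 .062
python3 - <<'E'
from rig import cams
import cv2
for n in("scene",):
    c=cams.capture(n);i=c["pixels"][:,:,::-1];i=i[60:300,150:470]
    cv2.imwrite(f"pics/{n}2.png",cv2.resize(i,None,fx=2.4,fy=2.4,interpolation=cv2.INTER_CUBIC))
E
```

```text
time: 2.15
ee_pos: [0.4267, -0.042, 0.0617]
tcp_rot: [-0.001, 0.998, -0.057, -0.003]
ft_force: [-0.9, 0.3, 0.1]
gripper_width: -0.0003
t 2.15 shift mm [88.2 -2.6 -0.9] rz -0.002 board xy -0.0882 -0.0549 z 0.0617 ft [-0.88  0.28  0.06] grip -0.00030077173479694673
time: 2.95
ee_pos: [0.49, -0.0481, 0.0642]
tcp_rot: [-0.0, 0.998, -0.056, -0.0]
ft_force: [-0.3, -0.0, 0.3]
gripper_width: 0.0
t 2.95 shift mm [24.7 -1.4  2.2] rz 0.0 board xy -0.0247 -0.0539 z 0.0642 ft [-0.26 -0.01  0.32] grip 6.703848089576879e-06
```

View pics/scene2.png

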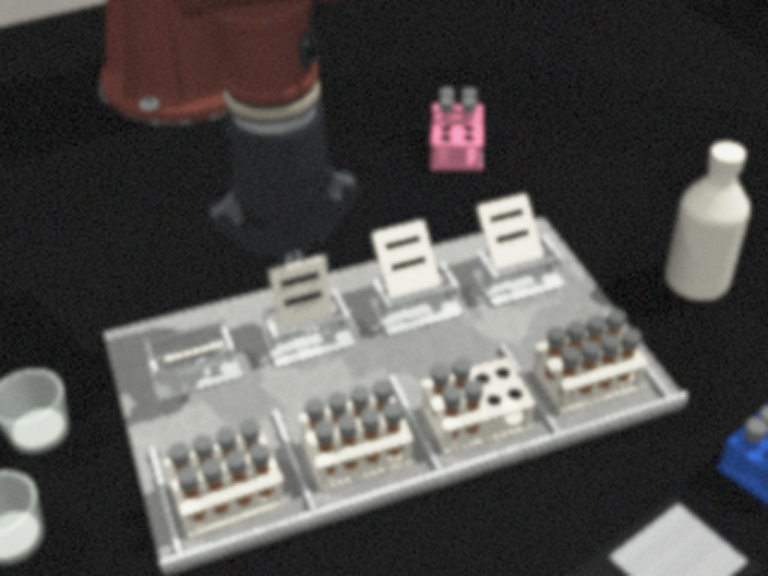

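The lane 3 tag (crop 300,290) is rising without a force spike. I'll continue past upright, then retract.

```bash
python3 -m handwheel '[{"gripper":0,"dx":6,"dy":0,"dz":0,"rx":0,"ry":0,"rz":0},{"gripper":0,"dx":12,"dy":0,"dz":0,"rx":0,"ry":0,"rz":0},{"gripper":0,"dx":18,"dy":0,"dz":0,"rx":0,"ry":0,"rz":0},{"gripper":0,"dx":24,"dy":0,"dz":0,"rx":0,"ry":0,"rz":0},{"gripper":0,"dx":29,"dy":0,"dz":0,"rx":0,"ry":0,"rz":0},{"gripper":0,"dx":29,"dy":0,"dz":0,"rx":0,"ry":0,"rz":0},{"gripper":0,"dx":29,"dy":0,"dz":0,"rx":0,"ry":0,"rz":0},{"gripper":0,"dx":29,"dy":0,"dz":0,"rx":0,"ry":0,"rz":0}]'
python3 to.py -.085 -.0525 .13
python3 - <<'E'
from rig import cams
import cv2
for n in("scene",):
    c=cams.capture(n);i=c["pixels"][:,:,::-1];i=i[60:300,150:470]
    cv2.imwrite(f"pics/{n}3.png",cv2.resize(i,None,fx=2.4,fy=2.4,interpolation=cv2.INTER_CUBIC))
E
```

```text
time: 3.8
ee_pos: [0.518, -0.0512, 0.0642]
tcp_rot: [-0.0, 0.998, -0.056, -0.0]
ft_force: [0.3, -1.3, 0.4]
gripper_width: 0.0001
t 3.8 shift mm [-88.5  -1.5 -65.8] rz 0.0 board xy 0.0035 -0.0539 z 0.0642 ft [ 0.27 -1.3   0.37] grip 5.842648982376172e-05
```

View pics/scene3.png

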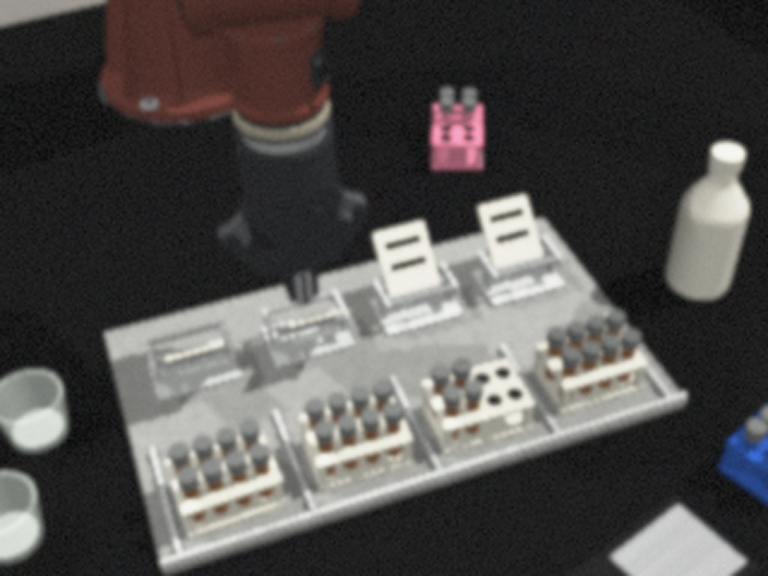

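The lane 3 tag is over, seen edge-on at crop (308,322) like lane 4. Next I'll retract, lift and travel to lane 1.

```bash
python3 -m handwheel '[{"gripper":0,"dx":-20,"dy":0,"dz":0,"rx":0,"ry":0,"rz":0},{"gripper":0,"dx":-50,"dy":0,"dz":-20,"rx":0,"ry":0,"rz":0},{"gripper":0,"dx":-80,"dy":0,"dz":-50,"rx":0,"ry":0,"rz":0},{"gripper":0,"dx":-88,"dy":-25,"dz":-80,"rx":0,"ry":0,"rz":0},{"gripper":0,"dx":-88,"dy":-65,"dz":-85,"rx":0,"ry":0,"rz":0},{"gripper":0,"dx":-88,"dy":-105,"dz":-85,"rx":0,"ry":0,"rz":0},{"gripper":0,"dx":-88,"dy":-145,"dz":-85,"rx":0,"ry":0,"rz":0},{"gripper":0,"dx":-88,"dy":-185,"dz":-85,"rx":0,"ry":0,"rz":0}]'
python3 -m handwheel '[{"gripper":0,"dx":0,"dy":-26,"dz":0,"rx":0,"ry":0,"rz":0},{"gripper":0,"dx":0,"dy":-26,"dz":0,"rx":0,"ry":0,"rz":0},{"gripper":0,"dx":0,"dy":-26,"dz":0,"rx":0,"ry":0,"rz":0}]'
python3 to.py -.086 .1575 .063
```

```text
time: 4.65
ee_pos: [0.4512, 0.1438, 0.1497]
tcp_rot: [-0.0, 0.998, -0.056, 0.001]
ft_force: [0.6, -0.9, -0.0]
gripper_width: -0.0003
time: 4.95
ee_pos: [0.4538, 0.1683, 0.1491]
tcp_rot: [0.0, 0.999, -0.055, -0.0]
ft_force: [-1.3, 0.0, -0.2]
gripper_width: -0.0002
t 4.95 shift mm [-1.3 -0.5 86.1] rz 0.002 board xy -0.0846 0.1571 z 0.1491 ft [-1.26  0.02 -0.23] grip -0.00022605375604556216
```

```bash
python3 -m handwheel '[{"gripper":0,"dx":-3,"dy":0,"dz":30,"rx":0,"ry":0,"rz":0},{"gripper":0,"dx":-3,"dy":0,"dz":60,"rx":0,"ry":0,"rz":0},{"gripper":0,"dx":-3,"dy":0,"dz":86,"rx":0,"ry":0,"rz":0},{"gripper":0,"dx":-3,"dy":0,"dz":86,"rx":0,"ry":0,"rz":0}]'
python3 to.py 0 .1575 .063
python3 -m handwheel '[{"gripper":0,"dx":8,"dy":0,"dz":0,"rx":0,"ry":0,"rz":0},{"gripper":0,"dx":16,"dy":0,"dz":0,"rx":0,"ry":0,"rz":0},{"gripper":0,"dx":24,"dy":0,"dz":0,"rx":0,"ry":0,"rz":0},{"gripper":0,"dx":32,"dy":0,"dz":0,"rx":0,"ry":0,"rz":0},{"gripper":0,"dx":40,"dy":0,"dz":0,"rx":0,"ry":0,"rz":0},{"gripper":0,"dx":48,"dy":0,"dz":0,"rx":0,"ry":0,"rz":0},{"gripper":0,"dx":54,"dy":0,"dz":0,"rx":0,"ry":0,"rz":0},{"gripper":0,"dx":60,"dy":0,"dz":0,"rx":0,"ry":0,"rz":0}]'
python3 to.py .004 .1575 .063
```

```text
time: 5.35
ee_pos: [0.4471, 0.1663, 0.0595]
tcp_rot: [0.001, 0.998, -0.056, -0.005]
ft_force: [-0.3, 0.1, -0.6]
gripper_width: 0.0001
t 5.35 shift mm [91.  -3.3 -4.3] rz -0.002 board xy -0.0911 0.1543 z 0.0595 ft [-0.3   0.05 -0.62] grip 0.00010479139723324587
time: 6.15
ee_pos: [0.5114, 0.1618, 0.0632]
tcp_rot: [0.0, 0.998, -0.056, -0.0]
ft_force: [0.8, -0.1, 0.5]
gripper_width: -0.0004
t 6.15 shift mm [30.7 -0.5  0.2] rz 0.0 board xy -0.0267 0.157 z 0.0632 ft [ 0.82 -0.12  0.52] grip -0.0004308472144153743
```

```bash
python3 -m handwheel '[{"gripper":0,"dx":6,"dy":0,"dz":0,"rx":0,"ry":0,"rz":0},{"gripper":0,"dx":12,"dy":0,"dz":0,"rx":0,"ry":0,"rz":0},{"gripper":0,"dx":18,"dy":0,"dz":0,"rx":0,"ry":0,"rz":0},{"gripper":0,"dx":24,"dy":0,"dz":0,"rx":0,"ry":0,"rz":0},{"gripper":0,"dx":31,"dy":0,"dz":0,"rx":0,"ry":0,"rz":0},{"gripper":0,"dx":31,"dy":0,"dz":0,"rx":0,"ry":0,"rz":0},{"gripper":0,"dx":31,"dy":0,"dz":0,"rx":0,"ry":0,"rz":0},{"gripper":0,"dx":31,"dy":0,"dz":0,"rx":0,"ry":0,"rz":0}]'
python3 -m handwheel '[{"gripper":0,"dx":-20,"dy":0,"dz":0,"rx":0,"ry":0,"rz":0},{"gripper":0,"dx":-50,"dy":0,"dz":-20,"rx":0,"ry":0,"rz":0},{"gripper":0,"dx":-80,"dy":0,"dz":-50,"rx":0,"ry":0,"rz":0},{"gripper":0,"dx":-88,"dy":0,"dz":-90,"rx":0,"ry":0,"rz":0},{"gripper":0,"dx":-88,"dy":0,"dz":-130,"rx":0,"ry":0,"rz":0},{"gripper":0,"dx":-88,"dy":0,"dz":-130,"rx":0,"ry":0,"rz":0},{"gripper":0,"dx":-88,"dy":0,"dz":-130,"rx":0,"ry":0,"rz":0}]'
python3 to.py .004 .1575 .063
python3 - <<'E'
from rig import cams
import cv2
for n in("top","scene"):
    c=cams.capture(n);i=c["pixels"][:,:,::-1];i=i[120:300,200:440] if n=="top" else i[60:300,150:470]
    cv2.imwrite(f"pics/{n}4.png",cv2.resize(i,None,fx=2.4,fy=2.4,interpolation=cv2.INTER_CUBIC))
E
```

```text
time: 6.95
ee_pos: [0.5414, 0.1584, 0.0631]
tcp_rot: [0.0, 0.998, -0.056, -0.0]
ft_force: [0.4, 0.0, 0.7]
gripper_width: 0.0001
time: 7.65
ee_pos: [0.455, 0.1685, 0.1949]
tcp_rot: [-0.0, 0.998, -0.055, 0.002]
ft_force: [-0.2, 0.5, -1.3]
gripper_width: 0.0001
t 7.65 shift mm [8.700e+01 1.000e-01 1.322e+02] rz 0.0 board xy -0.0835 0.1574 z 0.1949 ft [-0.23  0.45 -1.25] grip 0.0001061415353157624
```

View pics/scene4.png

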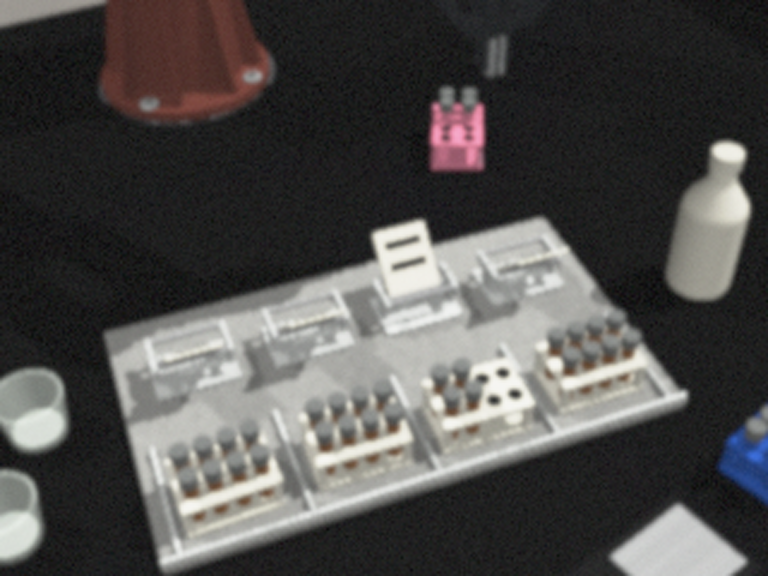

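View pics/top4.png

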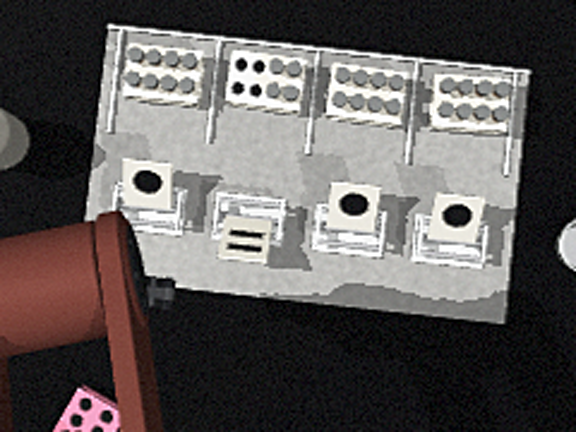

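The top crop shows discs up at (148,182), (353,205) and (457,215) in front of the full racks. Two bars are up at (245,240) in front of the partial rack. The racks have not moved and the gripper is clear.

```bash
python3 -c "
from rig import bot
print(bot.job_done())"
```

```text
the job is handed in; nothing more can be done
None
```

I pushed two tags over to their racks with closed fingertips: the one at the +y end of the board (y = +157.5 mm) and the one at y = −52.5 mm. Both stand in front of full racks. The other two were already right, so I left them: disc up for the full rack at the −y end, and two bars up for the half-empty rack at y = +52.5 mm.

In the last pictures all three full racks had the disc face up and the partial rack had the two bars up. The racks showed no visible shift in the top view and the gripper was clear of everything. Wrist force readings between moves stayed under 2 N, and I handed the job in at about 7.8 s.

My first move call was refused because I had left out some row values, so nothing moved. No check failed or disagreed.

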